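# Third hand at the dispensary bench: press the new front onto the clamped drawer

## Robot

A 6-joint arm with a two-finger parallel gripper is mounted at the origin on the work surface. World frame = base frame: x ahead of the robot, y to its left, z up, the work surface at z = 0. Lengths are in m, angles in rad, forces in N, time in s.
With the tool pointing down it reaches from about 0.15 to 0.775 m from the base axis. Payload 6.1 kg.
Tool frame: the origin (TCP) lies on the mounting face of the last link; the fingertips stand 173 mm ahead of it and the grasp point (between the pads) lies 155 mm ahead of it; z points along the fingers, y is the line along which they close (so a half turn about z gives the same grasp; the last joint's range is limited). The gripper opens to 85 mm and grips with 20 to 120 N. Pads are 22 mm wide; open, the fingers measure 114 mm over their backs; the gripper's body (76 mm by 85 mm) begins 54 mm behind the grasp point. The pads swing forward as they close: fully open they stand 13 mm farther back than shut.
Start: joints at [-1.155, 0.126, -0.04, 1.405, 0, 1.571], TCP at [0.212, -0.48, 0.405] pointing down, gripper open.
Joint ranges: [-2.72, 2.72], [-0.95, 1.95], [-1.27, 1.35], [-1.78, 2.02], [-1.46, 1.47], [-3.14, 3.14]. Speed limits (rad/s): [2.39, 2.39, 3.01, 3.14, 3.14, 3.14].

## Interface

Orientations are given as a unit quaternion [x, y, z, w].
In Python, from workcell import ctrl gives the robot as it stands. The module is installed in compiled form; this text tells all that it offers. Calls block until the motion is done:
- ctrl.move_ptp(position, orientation): joint-space move of the TCP to a pose.
- ctrl.move_linear(position, ori=None, speed=0.15, threshold=None): straight line of the TCP; ori=None keeps the orientation; speed is the mean speed in m/s. With threshold (N) it stops when the force on the tool has changed by that much, and returns True; else False.
- ctrl.goto_joints(angles): joint-space move.
- ctrl.set_gripper(opening): finger opening in m; the grip force is fixed at half the most; returns when the fingers have stopped.
- ctrl.hold(seconds).
- ctrl.inverse_kinematics(position, orientation): joint angles nearest the present ones, or None.
- ctrl.get_obs(): the state.
- ctrl.camera(name): name is "side" or "top"; returns the picture (400x640x3 uint8, red, green, blue); there is no depth.
- ctrl.calibration(name): a dict with "fx", "fy", "cx", "cy" (pixels), "k1" (the pictures are not rectified: a ray, as slopes to the right and down, at radius r is drawn at 1 + k1 r^2 times it, then the intrinsics apply), "R" (3x3) and "t" (3): a world point X has camera coordinates R X + t. Camera axes: x right, y down, z forward; pixel columns grow to the right and rows downward; lengths in m; the calibration is good to about 2 mm. A picture is of the moment at which its call begins. calibration takes no time and is no camera call.
A pose or a line that the arm cannot do raises ctrl.IKError and nothing moves.
- ctrl.finish_job(): hands the job in; it is judged then, once.
The state is a dict: "t": time; "joint_positions": joint angles; "dq": joint speeds; "effort": joint torques, N m; "position": TCP position; "orientation": TCP orientation; "wrist_force": force on the tool from outside, world axes, zero at the start; "moment": the same for the moment, N m; "opening": finger opening in m; "finger_force": force on a finger pad.
Only numpy, scipy, OpenCV 4.12 (cv2) and the standard library are available. Lean on these libraries where they do the work, as an engineer would, in place of code of your own. Each camera call takes 0.05 s, during which the arm holds its last target. There are 200 camera calls.

## Task

Lift the larger of the two wooden drawer fronts off the turntable and stand it squarely across the open end of the clamped drawer, knob outwards, centred, lower edges level, flat against both side walls. Press it there with a steady, gentle push of about 10 N and finish while still holding it pressed, so that the dispenser can drive the screws from inside the drawer. Do not let it fall, and do not knock over or push about the other things (the turntable may turn).

Things in the scene. Friction and masses are not known exactly. Their poses are not given: they have to be found in the camera images.
- front: the larger drawer front, pale wood, standing on its long edge on the turntable: 18 mm thick (x), 160 mm wide (y), 90 mm high (z), 0.12 to 0.22 kg. Origin: centre of its lower edge face. A steel knob on its -x face, on the centre line (y = 0) 38 mm above the lower edge, 24 mm across, stands out 24 mm. The top 38 mm are clear of the knob
- front_knob (a point): outer end of the knob of the larger front
- drawer: wooden drawer without its front, clamped and immovable, 140 mm wide (y, 120 mm inside), 220 mm long, side walls 75 mm high, open at the top and at the end towards the robot. Origin: bottom centre of the open end, on top of the assembly board, 12 mm above the table; +x points into the drawer, z up. The flat ends of the side walls lie at x = 0
- front_seat (a point): fixed on the drawer, axes as the drawer's: where the larger front's origin lies when it is in place (9 mm before the open end, on the board). Inside the drawer's front corners two angle brackets stand out 20 mm from the walls, 25 to 47 mm above the drawer's bottom
- jig: assembly board, white, 370 x 260 mm, 12 mm thick, fixed on the table; it reaches 100 mm in front of the drawer's open end, so that the front can stand on it. Origin on the table under the drawer's origin, same axes. A toggle clamp on either side of the drawer (up to 65 mm above the table, 120 mm behind the open end) and a batten behind the drawer
- turntable: bottle turntable, dark wood platter 300 mm across, its top 36 mm above the table; the platter spins freely about the vertical when touched. Origin on the table, on its axis; the frame does not turn with the platter
- small_front: bystander on the turntable: a smaller drawer front, 18 x 100 x 55 mm high, standing on its long edge; axes as the larger one. Origin: centre of its lower edge face
- amber_bottle: bystander on the turntable: brown bottle, 42 mm across, 85 mm high, origin under its foot
- pill_jar: bystander on the turntable: white jar, 48 mm across, 60 mm high, origin under its foot
- screwdriver: bystander: screwdriver 170 mm long, lying along the drawer on its floor
- screw_dish: bystander: aluminium dish of screws, 64 mm across, 20 mm high, standing in the far half of the drawer
- bowl_a: bystander: blue bowl of tablets with a spoon leaning out, bowl 110 mm across and 62 mm high, spoon up to 100 mm high and 90 mm from the middle, in the middle of the table between the turntable and the assembly board; origin under its foot
- bowl_b: bystander: blue bowl of tablets with a spoon, as bowl_a, at the right side of the table
- white_bottle: bystander: white bottle, 64 mm across, 110 mm high, at the left side of the table, origin under its foot
Not all that is in view belongs to the job. Leave any blue or red look-alike of the front alone.

How it is judged:
On the way:
1. the larger front is lifted clear of the turntable, upright in the gripper (z of front in the frame of turntable above 0.056 m and angle between front's own z axis and vertical below 0.35 rad and contact force between the fingers and front above 1 N), for 0.1 s.
At the end, for the whole second after the job is handed in: The robot keeps the larger front pressed on the ends of the drawer's side walls with 5 to 18 N, at rest: knob outwards, square within 0.03 rad, upright within 0.04 rad, gap at its middle under 2.5 mm, centred within 6 mm, lower edges level within 4 mm (5 mm if higher) (x of front in the frame of drawer between -0.0115 and -0.006 m and y of front in the frame of drawer between -0.006 and 0.006 m and z of front in the frame of drawer between -0.004 and 0.005 m and angle between the x axis of front and the x axis of drawer, either way round below 0.03 rad and angle between front's own z axis and vertical below 0.04 rad and x of front_knob in the frame of drawer below -0.03 m and contact force between front and drawer between 5 and 18 N and contact force between any of the fingers, the arm and front above 3 N and linear speed of front below 0.01 m/s); the arm keeps its last pose, push and grip.
It fails at once if the front falls over (angle between front's own z axis and vertical above 0.8 rad).
It fails at once if the drawer is rammed: the front hits it with more than 40 N (contact force between front and drawer above 40 N).
It fails at once if something else on the turntable is knocked over or off (angle between any of small_front, amber_bottle, pill_jar's own z axis and vertical above 0.6 rad or horizontal distance between small_front and turntable above 0.15 m or horizontal distance between any of amber_bottle, pill_jar and turntable above 0.165 m).
It fails at once if the screws, the screwdriver, a bowl or the white bottle are pushed away by more than 40 mm (distance of any of screwdriver, screw_dish, bowl_a, bowl_b, white_bottle from where it was at the start of the episode above 0.04 m).
It also fails if it takes over 54 s, if anything falls off the work surface, if the arm or the gripper's body presses on something with over 40 N, if the wrist force passes 120 N, or if a joint passes its speed limit or range.

## Working session

There is one attempt and no reset: what is moved stays moved. The work goes in short steps, each a Python script; the robot and the scene stay as the last script left them, time stands still between calls to the robot, and variables do not carry over. Pictures are saved under pics/ and viewed, at most 10 in all, crops included, and the job is handed in when it is done.

```bash
mkdir -p pics && python3 - <<'E'
from workcell import ctrl
import cv2
for n in("top","side"):
    cv2.imwrite(f"pics/{n}0.png",ctrl.camera(n)[:,:,::-1]); c=ctrl.calibration(n); print(n,c)
print(ctrl.get_obs())
E
```

```text
top {'fx': 485.8103387161568, 'fy': 485.8103387161568, 'cx': 322.51723308653743, 'cy': 197.60935685577965, 'k1': -0.15209764182882693, 'R': array([[ 0.00578568, -0.99996829,  0.0054729 ],
       [-0.98024438, -0.00675345, -0.19767485],
       [ 0.19770554, -0.0042211 , -0.98025237]]), 't': array([-0.00265536,  0.50395769,  1.63873596])}
side {'fx': 366.3429462466628, 'fy': 366.3429462466628, 'cx': 326.238040009246, 'cy': 204.32475908868184, 'k1': -0.05966407930550479, 'R': array([[-0.93993356, -0.34118578,  0.01082396],
       [-0.21586091,  0.56951401, -0.79313168],
       [ 0.26444085, -0.74782756, -0.60895401]]), 't': array([0.4683918 , 0.16903361, 1.06664563])}
{'t': 0.1, 'joint_positions': array([-1.15500939e+00,  1.26330131e-01, -4.04759973e-02,  1.40539985e+00,
        4.80134642e-06,  1.57080309e+00]), 'dq': array([ 0.00021078, -0.00024064,  0.00244388, -0.00071535,  0.00044129,
       -0.00071673]), 'effort': array([ 1.78392296e-03, -4.36909461e+01,  3.53603876e+01,  1.36933231e-02,
        6.93321454e-05, -3.14732858e-06]), 'position': array([ 0.21200884, -0.48016851,  0.40401488]), 'orientation': array([ 9.78468327e-01,  2.06395825e-01, -1.43128857e-04, -6.90144555e-04]), 'wrist_force': array([0.21620935, 0.16373928, 0.34221691]), 'moment': array([0.00837348, 0.00495136, 0.00246544]), 'finger_force': 0.0, 'opening': 0.08558765254030067}
```

View pics/top0.png

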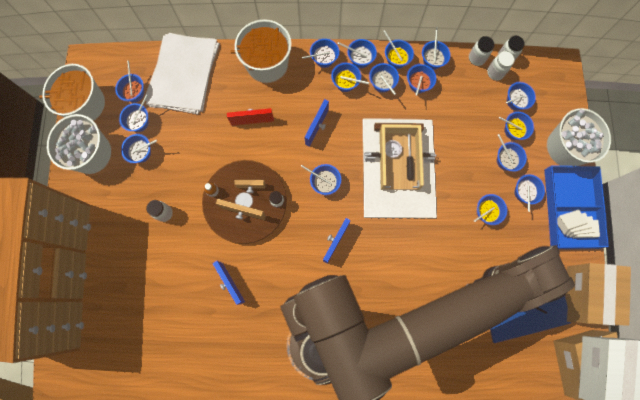

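View pics/side0.png

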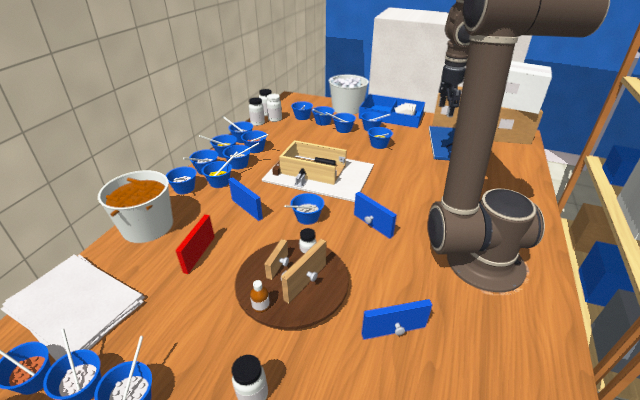

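Candidates for the front (top view): pale large one at (240,209) and pale small one at (257,184), both on the turntable. The look-alikes are red at (250,117) and blue at (317,122), (337,241) and (228,283). I choose (240,209), the larger pale one, with its knob facing the robot. The side view shows it at (304,270). Next is a close crop to check that choice and the drawer.

```bash
cat > h.py <<'E'
import numpy as np, cv2
from workcell import ctrl
def cal(n):
    c=ctrl.calibration(n); return c,np.array([[c["fx"],0,c["cx"]],[0,c["fy"],c["cy"]],[0,0,1]]),np.array([c["k1"],0,0,0,0.])
def rays(n,px):
    c,K,D=cal(n); u=cv2.undistortPoints(np.float64(px).reshape(-1,1,2),K,D,criteria=(3,50,1e-10)) if 0 else cv2.undistortPoints(np.float64(px).reshape(-1,1,2),K,D)
    d=np.c_[u[:,0],np.ones(len(u))]@c["R"]; return -c["R"].T@c["t"],d
def plane(n,px,z):
    o,d=rays(n,px); return o+d*((z-o[2])/d[:,2])[:,None]
def proj(n,X):
    c,K,D=cal(n); return cv2.projectPoints(np.float64(X).reshape(-1,1,3),cv2.Rodrigues(c["R"])[0],c["t"],K,D)[0][:,0]
E
python3 - <<'E'
import cv2,numpy as np
a=cv2.imread("pics/top0.png")
l=cv2.resize(a[150:250,195:295],(400,400),interpolation=cv2.INTER_CUBIC)
r=cv2.resize(a[115:215,355:455],(400,400),interpolation=cv2.INTER_CUBIC)
cv2.imwrite("pics/crop.png",np.hstack([l,r]))
b=cv2.imread("pics/side0.png")
l=cv2.resize(b[220:320,230:355],(500,400),interpolation=cv2.INTER_CUBIC)
cv2.imwrite("pics/crops.png",l)
E
```

```text
(no output)
```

View pics/crop.png

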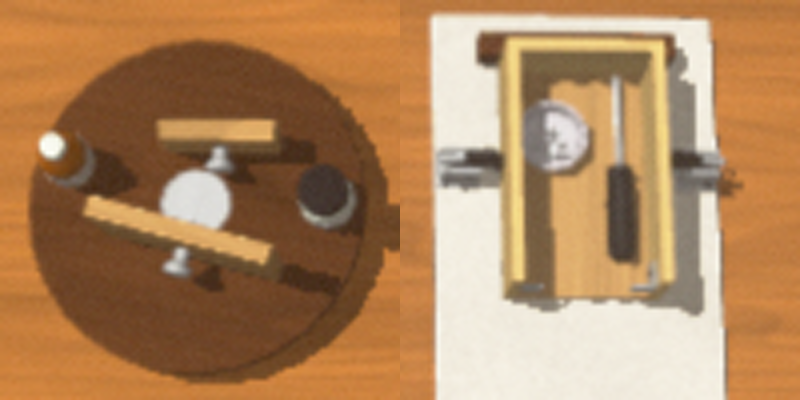

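View pics/crops.png

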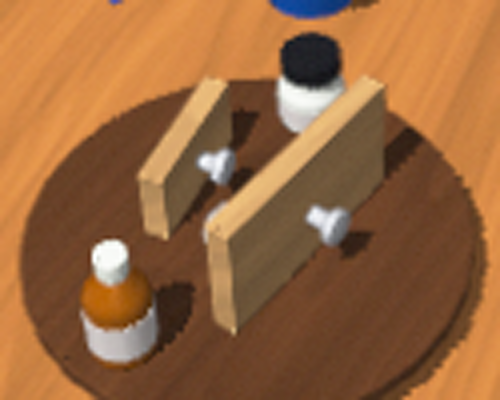

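Crop: the larger pale front runs from (216,200) to (263,214), with its knob at (240,215) facing the robot. A flat white disc is behind it. The drawer's wall rims are clear, and its open end is near rows 186-189.

```bash
python3 - <<'E'
from h import *
a=cv2.imread("pics/top0.png"); big=cv2.cvtColor(a,cv2.COLOR_BGR2HSV)
print("cam",-ctrl.calibration("top")["R"].T@ctrl.calibration("top")["t"])
for p in [(240,209),(240,213),(225,204),(257,182),(257,187),(390,160),(387,150),(483-60,160),(400,126),(405,170),(470//1-40,180),(244,198)]:
    print(p,big[p[1],p[0]], end=' ')
print()
def comp(roi,lo,hi,z,n="top",minA=20):
    x0,y0,x1,y1=roi; m=cv2.inRange(big[y0:y1,x0:x1],np.array(lo),np.array(hi))
    k,L,S,C=cv2.connectedComponentsWithStats(m,connectivity=8)
    for i in range(1,k):
        if S[i][4]<minA: continue
        ys,xs=np.nonzero(L==i); P=plane(n,np.c_[xs+x0,ys+y0],z)[:,:2]
        r=cv2.minAreaRect(np.float32(P*1000)); 
        print(S[i][:5]+[x0,y0,0,0,0],np.round(P.mean(0),4),"rect",np.round(r[0],1),np.round(r[1],1),round(r[2],2))
print("front");comp((205,175,290,230),(10,60,170),(28,170,255),.126)
print("drawer");comp((370,115,440,200),(18,80,190),(32,170,255),.087)
m=cv2.inRange(big[180:230,225:262],(0,0,170),(180,40,255));ys,xs=np.nonzero(m);print("white",xs.min()+225,xs.max()+225,ys.min()+180,ys.max()+180)
E
```

```text
cam [0.17002987 0.00766544 1.70600909]
(240, 209) [ 17 137 216] (240, 213) [ 21   9 203] (225, 204) [ 17 136 221] (257, 182) [ 17 136 223] (257, 187) [ 16 134 103] (390, 160) [ 16 111 117] (387, 150) [  9  20 126] (423, 160) [ 17  64 152] (400, 126) [ 21 115 233] (405, 170) [ 17 132 215] (430, 180) [ 22  30 227] (244, 198) [ 30   3 222] 
front
[235 180  29   5 140] [0.5404 0.2484] rect [540.3 247.6] [13.8 94.5] 0.31
[216 199  47  17 240] [0.4555 0.2783] rect [455.8 278.4] [157.4  17.6] 74.99
drawer
[380 124  44  62 595] [ 0.6669 -0.2678] rect [ 653.3 -271.6] [221.4 149.4] 0.45
white 235 251 187 217
```

```bash
python3 - <<'E'
from h import *
a=cv2.imread("pics/top0.png"); hsv=cv2.cvtColor(a,cv2.COLOR_BGR2HSV)
x0,y0=350,110
m=cv2.inRange(hsv[y0:225,x0:445],(0,0,185),(180,45,255))
cs,_=cv2.findContours(m,cv2.RETR_EXTERNAL,cv2.CHAIN_APPROX_NONE)
c=max(cs,key=cv2.contourArea)[:,0]+[x0,y0]
P=plane("top",c,.012)[:,:2]; r=cv2.minAreaRect(np.float32(P*1000)); print("board",r)
def fit(sel,name):
    q=P[sel]; vx,vy,px,py=cv2.fitLine(np.float32(q),cv2.DIST_HUBER,0,.002,.001).ravel(); 
    print(name,len(q),"pt",np.round([px,py],4),"dir deg",round(np.degrees(np.arctan2(vy,vx)),2))
B=cv2.boxPoints(r)/1000; print(np.round(B,4))
fit(P[:,1]>P[:,1].max()-.006,"left"); fit(P[:,1]<P[:,1].min()+.006,"right")
fit(P[:,0]<P[:,0].min()+.006,"near"); fit(P[:,0]>P[:,0].max()-.006,"far")
for row in (135,150,165,175): print(row,"V",hsv[row,376:390,2],hsv[row,414:428,2],"S",hsv[row,376:390,1],hsv[row,414:428,1])
for col in (381,382,383,384,420,421,422): print(col,"V",hsv[178:194,col,2],"S",hsv[178:194,col,1])
print("back",hsv[118:130,400,2],hsv[118:130,400,1])
E
```

```text
board ((626.8785400390625, -275.07440185546875), (258.08294677734375, 367.5580139160156), 89.79064178466797)
[[ 0.4426 -0.4034]
 [ 0.8102 -0.4048]
 [ 0.8111 -0.1467]
 [ 0.4436 -0.1454]]
left 105 pt [ 0.5988 -0.1481] dir deg -0.45
right 89 pt [ 0.619  -0.4019] dir deg -0.1
near 73 pt [ 0.4452 -0.2683] dir deg 89.18
far 71 pt [ 0.8091 -0.2442] dir deg 89.65
135 V [239 239 236 213 185 195 227 241 227 154 115 112 114 116] [130 163 179 183 210 236 241 209 150 140 141 153 161 221] S [ 21  20  25  53 110 122 118 112 119 118 120 121 114 117] [120 119 120 118 121 116 112 100  59  42  40  40  36  31]
150 V [238 240 240 233 191 191 218 240 234 177 131 126 123 125] [222 210 188 182 185 223 239 238 185 141 137 141 138 139] S [ 21  21  20  35  96 117 118 115 110  84  31  20  23  24] [129 128 119 119 119 121 114 111  85  45  45  42  41  39]
165 V [243 244 242 238 208 189 206 240 242 230 138 117 117 114] [126 187 201 191 187 200 231 238 217 163 142 140 140 138] S [ 18  19  19  25  83 115 119 113 112 115 118 122 120 114] [117 128 124 119 117 121 118 109 103  69  43  42  46  37]
175 V [243 243 243 239
[... 602 characters left out ...]
16 108 109 105  76  40  25  19  20]
384 V [241 241 241 242 242 241 237 167 126 120 123 127 155 232 241 240] S [111 111 109 112 112 111 113 115 101  94 106  76  41  25  21  20]
420 V [222 221 221 219 220 219 212 184 149 131 130 135 142 157 230 241] S [117 118 117 119 117 114 114 112 108 101  84  59  47  42  27  20]
421 V [239 239 239 238 237 237 232 187 138 130 137 140 140 159 230 239] S [111 111 111 113 116 112 113 117 109  86  56  46  44  42  27  20]
422 V [239 239 240 239 239 241 236 188 145 136 135 142 139 154 230 240] S [109 111 111 111 111 107 110 110  83  58  45  40  40  40  25  20]
back [195 223 239 238 223 153 187 237 233 192 128 121] [126  62  21  19  38  87 124 114 115 122 114 112]
```

```bash
python3 - <<'E'
from h import *
px=[(384.7,135),(385.0,150),(385.5,165),(385.5,175),(421.4,135),(422.0,150),(422.4,165),(423.,175),(381.6,135),(382.1,150),(382.5,175),(384,184.6),(421.5,185.1),(400,124.4)]
P=plane("top",px,.087)
for a,b in zip(px,P): print(a,np.round(b[:2],4))
# front check on side view: expected top corners projected; drawer rim corners
c=np.array([.4555,.2783]);x=np.array([.966,-.259]);y=np.array([.259,.966])
for s in(1,-1):
  for u in (-.009,.009): print("front corner side", proj("side",[*(c+u*x+s*.08*y),.126]).round(1))
print("drawer", [proj("side",[.542,-.275+s,.087]).round(1).tolist() for s in(.07,-.07)])
E
python3 - <<'E'
import cv2
b=cv2.imread("pics/side0.png")
cv2.imwrite("pics/crop2.png",cv2.resize(b[135:200,255:385],(780,390),interpolation=cv2.INTER_CUBIC))
E
```

```text
(384.7, 135) [ 0.7223 -0.2163]
(385.0, 150) [ 0.6673 -0.2161]
(385.5, 165) [ 0.6132 -0.2166]
(385.5, 175) [ 0.5775 -0.2158]
(421.4, 135) [ 0.7242 -0.3468]
(422.0, 150) [ 0.669  -0.3466]
(422.4, 165) [ 0.6146 -0.3458]
(423.0, 175) [ 0.5788 -0.3465]
(381.6, 135) [ 0.7222 -0.2054]
(382.1, 150) [ 0.6672 -0.2059]
(382.5, 175) [ 0.5774 -0.2054]
(384, 184.6) [ 0.5435 -0.2099]
(421.5, 185.1) [ 0.5429 -0.3399]
(400, 124.4) [ 0.7626 -0.2718]
front corner side [[286.6 278.6]]
front corner side [[280.7 275.1]]
front corner side [[326.2 240.1]]
front corner side [[320.6 237.4]]
drawer [[[334.6, 167.0]], [[346.3, 149.1]]]
```

View pics/crop2.png

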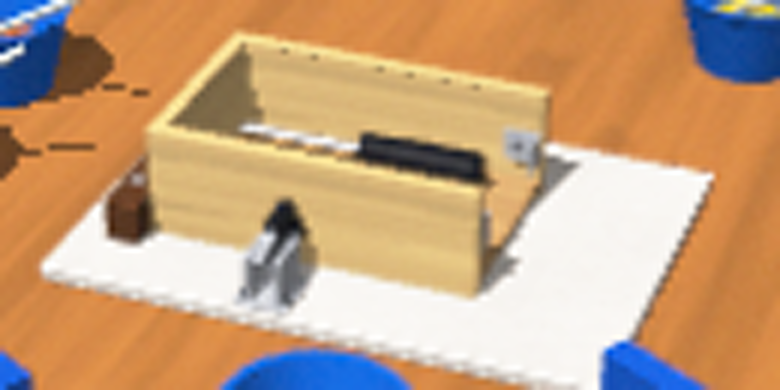

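Measured positions:
- **Front:** top centre (0.4555, 0.2783), yaw −15°, measured size 157×18 mm. The side view agrees.
- **Drawer:** origin about (0.543, −0.2763), yaw about −0.2°. Its sizes fit too.

Before grasping I'll check the disc height and the inverse kinematics.

```bash
cat >> h.py <<'E'
from scipy.spatial.transform import Rotation as Ro
def ori(yaw):  # tool down, closing axis (tool y) along front x axis at yaw
    y=np.array([np.cos(yaw),np.sin(yaw),0]); z=np.array([0,0,-1.]); return Ro.from_matrix(np.c_[np.cross(y,z),y,z]).as_quat()
DX,DY,DYAW=.543,-.2763,-.004
FX,FY,FYAW=.4555,.2783,np.radians(-15)
E
python3 - <<'E'
from h import *
for z in(.036,.06,.09): 
    L=plane("top",[(235.5,200),(244,192.5)],z); print(z,L[:,:2].round(3),proj("side",L).round(1).tolist())
q=ori(FYAW)
for p,o in [((FX,FY,.42),q),((FX,FY,.264),q),((.48,DY,.42),ori(DYAW)),((DX-.009,DY,.24),ori(DYAW))]: print(np.round(ctrl.inverse_kinematics(p,o),2))
ctrl.set_gripper(.05)
ctrl.move_ptp([FX,FY,.40],q)
o=ctrl.get_obs(); print(o["t"],o["position"],o["wrist_force"],o["opening"])
E
```

```text
0.036 [[0.496 0.306]
 [0.523 0.277]] [[286.9, 284.5], [282.2, 273.8]]
0.06 [[0.491 0.302]
 [0.518 0.273]] [[288.7, 277.6], [284.0, 267.1]]
0.09 [[0.486 0.297]
 [0.512 0.269]] [[291.1, 268.7], [286.3, 258.5]]
[0.55 0.14 0.01 1.44 0.   2.38]
[ 0.55  0.18 -0.29  1.1   0.    2.38]
[-0.52  0.18  0.06  1.45  0.    1.05]
[-0.48  0.31 -0.17  1.09  0.    1.1 ]
3.35 [0.45584898 0.27767151 0.4000117 ] [ 0.06750693 -0.37278825  0.14110775] 0.04980210531114974
```

```bash
python3 - <<'E'
from h import *
def s(n):
    o=ctrl.get_obs(); print(n,round(o["t"],2),o["position"].round(4),o["wrist_force"].round(2),o["moment"].round(2),round(o["opening"],4),round(o["finger_force"],1))
hit=ctrl.move_linear([FX,FY,.264],speed=.1,threshold=6); s(hit)
if not hit:
    ctrl.set_gripper(0); s("grip")
    if .014<ctrl.get_obs()["opening"]<.022:
        ctrl.move_linear([FX,FY,.275],speed=.04); s("up")
        ctrl.move_linear([FX,FY,.42],speed=.12); s("lift")
cv2.imwrite("pics/t1.png",ctrl.camera("top")[:,:,::-1]); b=ctrl.camera("side")[:,:,::-1]
cv2.imwrite("pics/s1.png",cv2.resize(b[130:330,200:420],(770,600)[:2],interpolation=cv2.INTER_CUBIC))
E
```

```text
False 4.86 [0.4557 0.2784 0.2647] [ 0.46 -0.57 -0.27] [ 0.02 -0.    0.02] 0.05 0.0
grip 5.24 [0.4556 0.2784 0.2645] [-0.53  0.55  3.19] [0.   0.1  0.05] 0.0171 59.0
up 5.67 [0.4556 0.2783 0.2752] [-0.27  0.14 -1.58] [-0.01 -0.03 -0.03] 0.0172 58.5
lift 7.03 [0.4554 0.2783 0.4192] [-0.23 -1.28 -1.82] [ 0.05 -0.02  0.01] 0.017 58.5
```

View pics/s1.png

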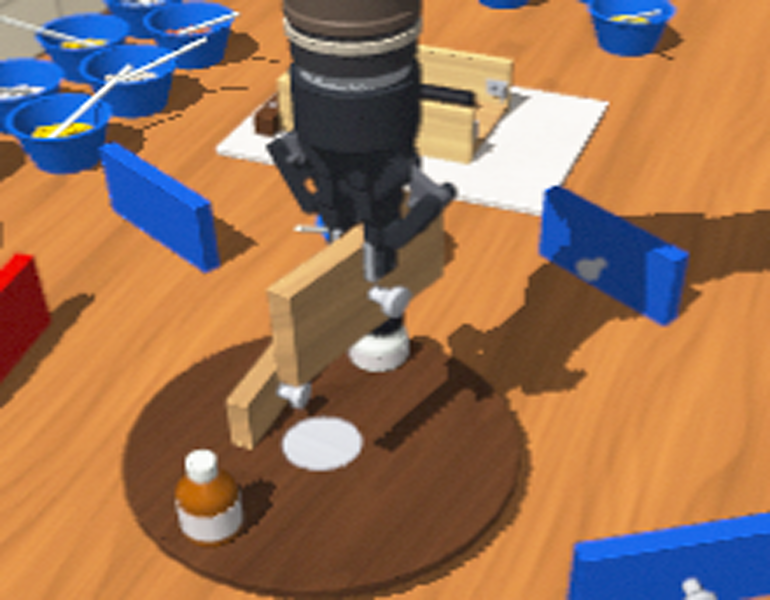

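The front is lifted level and gripped at its centre (at about (355,265) in the crop), and the turntable things are undisturbed. Next I carry it to the drawer, lower it 70 mm short of the open end and check alignment.

```bash
python3 - <<'E'
from h import *
def s(n):
    o=ctrl.get_obs(); print(n,round(o["t"],2),o["position"].round(4),o["wrist_force"].round(2),o["moment"].round(2),round(o["opening"],4),round(o["finger_force"],1))
q=ori(DYAW)
ctrl.move_ptp([.47,DY,.42],q); s("over")
print(ctrl.move_linear([.47,DY,.27],q,speed=.12,threshold=8)); s("low")
print(ctrl.move_linear([DX-.009-.030,DY,.2425],q,speed=.05,threshold=6)); s("near")
ctrl.hold(.3)
a=ctrl.camera("top")[:,:,::-1];b=ctrl.camera("side")[:,:,::-1]
cv2.imwrite("pics/t2.png",a);cv2.imwrite("pics/s2.png",b)
l=cv2.resize(a[150:225,355:455],(480,360),interpolation=cv2.INTER_CUBIC)
r=cv2.resize(b[130:220,270:350],(320,360),interpolation=cv2.INTER_CUBIC)
cv2.imwrite("pics/c2.png",np.hstack([l,r]))
E
```

```text
over 9.12 [ 0.4703 -0.2757  0.42  ] [-0.16 -0.11 -1.96] [ 0.02  0.01 -0.01] 0.0176 58.4
False
low 10.53 [ 0.4703 -0.2765  0.2708] [-0.03 -0.26 -0.32] [-0.06 -0.02  0.01] 0.0173 58.4
False
near 11.55 [ 0.5039 -0.2763  0.2427] [ 0.01  0.1  -1.66] [-0.05  0.03  0.01] 0.017 58.4
```

View pics/c2.png

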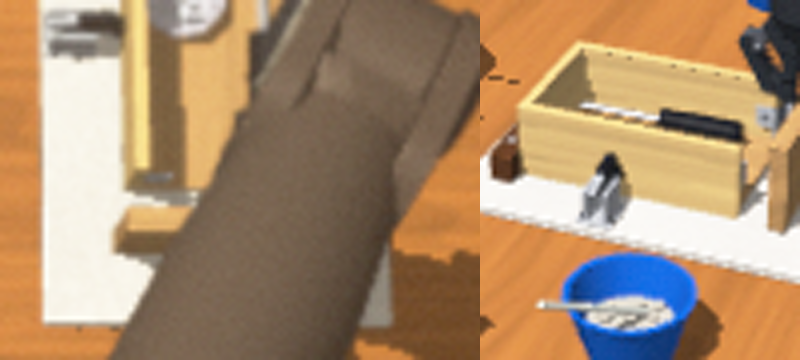

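The front stands about 30 mm before the drawer. Only its left end shows in the top view, near (380,195), because the arm hides the rest. In the side view it stands upright and level on the board. Now I measure its left end against the left wall.

```bash
python3 - <<'E'
from h import *
a=cv2.imread("pics/t2.png");h=cv2.cvtColor(a,cv2.COLOR_BGR2HSV)
for r in range(190,204): print(r,h[r,376:394,2],h[r,376:386,1])
P=np.array([DX-.039-.009,DY,0])
print([proj("top",[DX-.039+u,DY+.08,z]).round(1).tolist() for u,z in((.009,.1035),(-.009,.1035),(-.009,.0135))])
b=cv2.imread("pics/s2.png"); cv2.imwrite("pics/c3.png",cv2.resize(b[120:230,310:420],(600,600),interpolation=cv2.INTER_CUBIC))
print("side pred", [(s,u,z,proj("side",[DX-.039+u,DY+s*.08,z]).round(1).tolist()) for s in(1,-1) for u in(.009,-.009) for z in(.0135,.1035)])
E
```

```text
190 [248 249 248 246 244 241 229 172 163 159 157 145 143 142 140 139 145 151] [14 14 15 16 19 21 33 43 45 38]
191 [247 248 247 246 246 246 244 237 236 237 227 173 163 158 144 141 144 146] [15 15 18 18 17 18 19 19 22 22]
192 [248 249 247 247 246 243 229 225 224 225 229 238 234 223 169 156 158 157] [14 14 18 18 16 20 36 36 42 36]
193 [249 248 247 247 242 231 232 232 234 231 233 238 237 233 226 222 221 220] [ 15  15  17  17  24  74 107 108 106 109]
194 [247 247 247 244 232 212 230 235 235 237 235 236 236 235 234 234 231 221] [ 15  18  17  22  45 111 126 127 129 125]
195 [249 247 247 242 208 198 226 230 233 233 232 231 231 230 233 232 226 190] [ 15  19  18  23  76 125 130 129 131 131]
196 [249 248 243 223 181 193 224 226 226 224 226 226 227 226 227 225 211 149] [ 15  14  23  58 108 128 129 131 131 134]
197 [248 246 229 185 171 191 231 226 224 226 223 224 225 225 223 215 167 120] [ 15  17  40  95 127 131 129 128 131 130]
198 [246 244 219 173 163 140 150 148 148 148 148 149 146 149 150 138 124 114] [ 17  23  63 111 127 131 129 127 127 127]
199 [246 243 218 171 152 126 120 119 118 120 115 1
[... 217 characters left out ...]
1 112 113 114 113 111 111 110 112 111 110 112 119] [ 15  21  65 105 114 119 121 120 123 120]
202 [246 243 217 154 139 122 116 113 115 115 115 117 113 108 113 111 116 117] [ 17  21  56  75  75 100  99  97 104 104]
203 [247 246 244 240 236 175 163 155 143 138 140 139 132 108 111 117 111 118] [17 18 20 21 25 38 44 44 52 50]
[[[380.8, 192.3]], [[380.9, 197.5]], [[377.8, 202.5]]]
side pred [(1, 0.009, 0.0135, [[340.8, 186.8]]), (1, 0.009, 0.1035, [[341.7, 165.7]]), (1, -0.009, 0.0135, [[345.5, 187.8]]), (1, -0.009, 0.1035, [[346.6, 166.7]]), (-1, 0.009, 0.0135, [[353.3, 165.4]]), (-1, 0.009, 0.1035, [[354.6, 145.4]]), (-1, -0.009, 0.0135, [[357.6, 166.3]]), (-1, -0.009, 0.1035, [[359.1, 146.2]])]
```

View pics/c3.png

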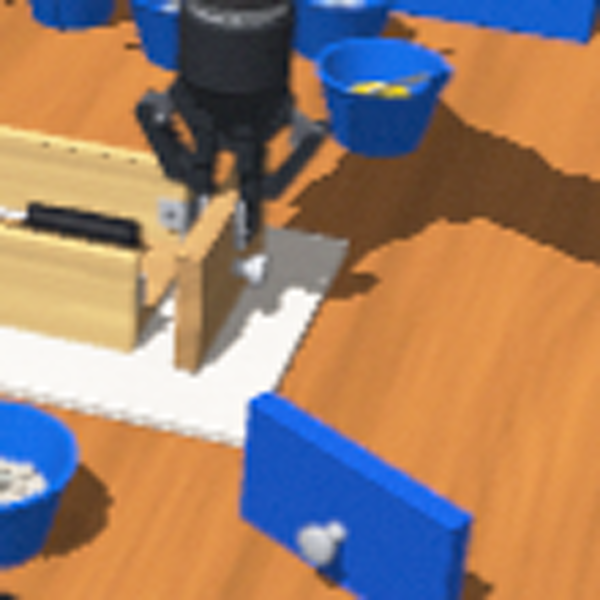

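```bash
python3 - <<'E'
from h import *
def s(n):
    o=ctrl.get_obs(); print(n,round(o["t"],2),o["position"].round(4),o["wrist_force"].round(2),o["moment"].round(2),round(o["opening"],4),round(o["finger_force"],1)); return o
for yaw in (-.03,-.004,.02):
    y=np.array([-np.sin(yaw),np.cos(yaw),0]);c=np.array([DX-.048,DY,.1035]);p=proj("top",[c+.076*y,c+.045*y]);d=p[1]-p[0];print(yaw,d[1]/d[0])
q=ori(DYAW); Y=DY+.002; Z=.2418
ctrl.move_linear([DX-.009-.025,Y,Z],q,speed=.03,threshold=6); ctrl.hold(.3); o=s("ready")
print(ctrl.move_linear([DX-.009+.006,Y,Z],q,speed=.01,threshold=3)); s("touch"); ctrl.hold(.3); s("settle")
E
```

```text
-0.03 0.03641162652647939
-0.004 0.01075078692486027
0.02 -0.012963543877479703
ready 12.58 [ 0.509  -0.2743  0.2418] [ 0.07  0.5  -1.  ] [-0.03 -0.02 -0.  ] 0.0175 58.5
True
touch 14.86 [ 0.5346 -0.2742  0.2409] [-0.27  0.08 -1.32] [-0.03 -0.04  0.03] 0.0172 58.6
settle 15.16 [ 0.5344 -0.2741  0.2406] [1.   0.87 1.18] [ 0.01 -0.02 -0.  ] 0.0171 58.9
```

Contact came at x = 0.5345, as predicted. Next I press in small steps up to about 10 N.

```bash
python3 - <<'E'
from h import *
def avg(n=8):
    F=[];M=[]
    for _ in range(n): ctrl.hold(.04); o=ctrl.get_obs(); F.append(o["wrist_force"]);M.append(o["moment"])
    return np.mean(F,0),np.mean(M,0),o
q=ori(DYAW); x=.5346;Y=DY+.002;Z=.2415
for i in range(14):
    f,m,o=avg(); print(round(x,4),round(o["t"],2),f.round(2),m.round(3),o["position"].round(4),round(o["opening"],4))
    if abs(f[0])>9: break
    x+=.0005 if abs(f[0])<5 else .0003
    ctrl.move_linear([x,Y,Z],q,speed=.005)
E
```

```text
0.5346 15.49 [0.02 0.77 0.81] [ 0.048 -0.034  0.008] [ 0.5345 -0.2741  0.2406] 0.0171
0.5351 16.22 [-2.63  0.29 -2.87] [-0.066  0.454  0.155] [ 0.5348 -0.2742  0.2412] 0.0173
0.5356 16.8 [-4.98  0.08 -2.62] [-0.107  1.026  0.313] [ 0.535  -0.2743  0.2412] 0.0172
0.5361 17.38 [-7.11 -0.01 -1.17] [-0.089  1.354  0.33 ] [ 0.5352 -0.2742  0.2412] 0.0174
0.5364 17.97 [-7.79 -0.14 -0.75] [-0.086  1.576  0.347] [ 0.5353 -0.2742  0.2412] 0.0172
0.5367 18.55 [-9.13 -0.13  0.21] [-0.073  1.76   0.325] [ 0.5354 -0.2742  0.2412] 0.0171
```

Both walls now carry the load: the yaw moment levelled off at 5 N while the push kept growing to 9 N. One last look before handing in.

```bash
python3 - <<'E'
from h import *
ctrl.hold(.5); o=ctrl.get_obs(); print(o["t"],o["wrist_force"].round(2),o["moment"].round(2),o["position"].round(4))
a=ctrl.camera("top")[:,:,::-1];b=ctrl.camera("side")[:,:,::-1]
cv2.imwrite("pics/t3.png",a)
h=cv2.cvtColor(a,cv2.COLOR_BGR2HSV)
for r in (184,185,186,187,188): print(r,h[r,377:390,2])
print("pred left end",proj("top",[[DX,DY+.08,.1025],[DX-.018,DY+.08,.1025]]).round(1).tolist())
cv2.imwrite("pics/c4.png",np.hstack([cv2.resize(a[150:225,355:430],(400,400),interpolation=2),cv2.resize(b[130:210,300:380],(400,400),interpolation=2)]))
E
```

```text
19.05 [-8.33  0.31 -0.5 ] [-0.13  1.74  0.34] [ 0.5354 -0.2742  0.2412]
184 [249 249 247 242 241 241 244 246 244 233 205 197 194]
185 [248 248 245 229 236 238 238 240 238 237 233 230 230]
186 [247 246 227 208 229 234 235 235 235 235 236 234 234]
187 [247 242 202 196 228 228 228 229 229 227 229 230 228]
188 [246 224 184 193 224 228 227 228 226 227 229 228 227]
pred left end [[380.6, 183.7], [380.7, 188.9]]
```

View pics/c4.png

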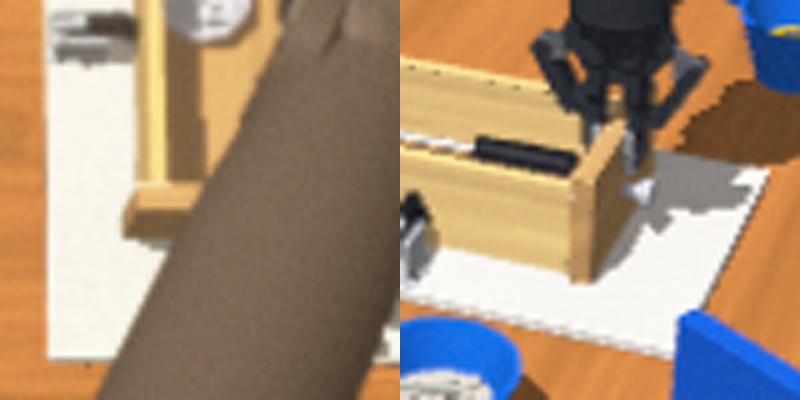

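The front lies flush on the drawer's wall ends with its knob outwards. Its left end is at column 380.5, against 380.65 predicted, so it is centred. The push is about 8.5–9 N and steady.

```bash
python3 -c "
from workcell import ctrl
print(ctrl.finish_job())"
```

```text
the job is handed in; nothing more can be done
None
```

I handed the job in with the larger front flush and centred on the drawer's wall ends, knob outwards, still held under a steady push of about 9 N; the verdict wasn't reported back.

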